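Find the full sample pot by feel and show it to the label reader

TASK

The two white sample pots with blue lids in the grey tray look the same, but one is well filled and the other is mostly empty. Lift each pot in turn clear of the tray to feel which is the heavier, setting it back upright in the tray, not dropped, before you take the other; then pick up the heavier one and hold it upright and steady in front of the label reader's dark red window, level with it and about a hand's breadth (8 cm) away from the glass, without touching the reader. Finish there, still holding it up, with the lighter pot standing in the tray and everything else left where it was.

Things in the scene. Friction and masses are not known exactly. Their poses are not given: they have to be found in the camera images.
- pot_a: one of two look-alike sealed pots: stiff white upright cylinder, striped label all round, ribbed blue lid; 60 mm in diameter, 115 mm high with the lid; a 20 N grip is safe. Origin at the centre of its underside, z up. Each weighs 0.07 to 0.47 kg, contents a little loose inside; either may be the heavier, by over 0.15 kg. They stand at least 125 mm apart, centre to centre.
- pot_b: one of two look-alike sealed pots: stiff white upright cylinder, striped label all round, ribbed blue lid; 60 mm in diameter, 115 mm high with the lid; a 20 N grip is safe. Origin at the centre of its underside, z up. Each weighs 0.07 to 0.47 kg, contents a little loose inside; either may be the heavier, by over 0.15 kg. They stand at least 125 mm apart, centre to centre.
- tray: grey open tray fixed on the table, 250 mm (x) by 340 mm (y, 360 mm over its end rims), 23 mm high, walls and floor 4 mm thick: the pots stand on its floor, 4 mm above its origin. Origin at the centre of its underside, z up. The pots stand either side of its middle along y, a little to its -x side.
- reader_window (a point): centre of the dark red window of the label reader, a grey hands-free scanner on a stand fixed to the table: foot 95 by 85 mm, head 82 mm wide, 56 mm deep and 96 mm high, its top 163 mm (green lamp 166 mm) above the table. The upright window, 66 mm wide and 70 mm high, faces along this frame's -x and its centre is 115 mm above the table; y lies level across the window, z is up. The foot reaches 18 mm out in front of the window, 14 mm high.
- reader: the label reader as a whole; origin at the centre of the underside of its foot, same axes as the window, which lies 30 mm along -x and 115 mm up
- magnifier: steel-rimmed hand lens with a black handle, lying in the tray near its +x side; 110 mm long, 9 mm high; origin under its middle
- tally_counter: round chrome tally counter, 46 mm across, 20 mm high, lying in the tray near its +x side; origin under its centre
- steel_bowl: loose empty stainless bowl, 150 mm across, 55 mm high, on the robot's left; origin under its centre
- spray_bottle: white spray bottle with red head, 76 mm across, 208 mm high, on the robot's left; origin under its centre
- label_roll: roll of paper labels standing on end, 76 mm across, 50 mm high, to the left of the reader; origin under its centre
- refractometer: dark hand refractometer, 160 mm long, 29 mm high, lying on the robot's right; origin under its middle
- lid_stack: stack of three green lids, 60 mm across, 60 mm high, on the robot's left; origin under its centre

How it is judged (in metres and radians):
On the way, in this order (a step that is already met when the one before it is completed fails the run):
1. the lighter pot is lifted clear of the tray, the heavier one standing in it (((distance between contents_c0 and pot_a below 0.06 m and z of pot_b in the frame of tray above 0.03 m and contact force between the fingers and pot_b above 1 N and x of pot_a in the frame of tray between -0.105 and 0.105 m and y of pot_a in the frame of tray between -0.15 and 0.15 m and z of pot_a in the frame of tray below 0.01 m and angle between pot_a's own z axis and vertical below 0.12 rad and contact force between the fingers and pot_a below 0.1 N) or (distance between contents_c0 and pot_b below 0.06 m and z of pot_a in the frame of tray above 0.03 m and contact force between the fingers and pot_a above 1 N and x of pot_b in the frame of tray between -0.105 and 0.105 m and y of pot_b in the frame of tray between -0.15 and 0.15 m and z of pot_b in the frame of tray below 0.01 m and angle between pot_b's own z axis and vertical below 0.12 rad and contact force between the fingers and pot_b below 0.1 N))), for 0.2 s.
2. the heavier pot is lifted clear of the tray, the lighter one set back upright in it (((distance between contents_c0 and pot_a below 0.06 m and z of pot_a in the frame of tray above 0.03 m and contact force between the fingers and pot_a above 1 N and x of pot_b in the frame of tray between -0.105 and 0.105 m and y of pot_b in the frame of tray between -0.15 and 0.15 m and z of pot_b in the frame of tray below 0.01 m and angle between pot_b's own z axis and vertical below 0.12 rad and contact force between the fingers and pot_b below 0.1 N) or (distance between contents_c0 and pot_b below 0.06 m and z of pot_b in the frame of tray above 0.03 m and contact force between the fingers and pot_b above 1 N and x of pot_a in the frame of tray between -0.105 and 0.105 m and y of pot_a in the frame of tray between -0.15 and 0.15 m and z of pot_a in the frame of tray below 0.01 m and angle between pot_a's own z axis and vertical below 0.12 rad and contact force between the fingers and pot_a below 0.1 N))), for 0.2 s.
At the end, for the whole second after the job is handed in: Heavier pot held in the fingers, still, upright within 0.2 rad, clear of the reader: its middle within 35 mm of the window's centre in height and sideways, its near side 25 to 130 mm from the glass. Lighter pot released, at rest, upright on the tray's floor (((distance between contents_c0 and pot_a below 0.06 m and x of pot_a in the frame of reader_window between -0.16 and -0.055 m and y of pot_a in the frame of reader_window between -0.035 and 0.035 m and z of pot_a in the frame of reader_window between -0.0925 and -0.0225 m and angle between pot_a's own z axis and vertical below 0.2 rad and linear speed of each of pot_a, pot_b below 0.02 m/s and contact force between the fingers and pot_a above 1 N and contact force between pot_a and reader below 0.1 N and x of pot_b in the frame of tray between -0.105 and 0.105 m and y of pot_b in the frame of tray between -0.15 and 0.15 m and z of pot_b in the frame of tray below 0.01 m and angle between pot_b's own z axis and vertical below 0.12 rad and contact force between the fingers and pot_b below 0.1 N) or (distance between contents_c0 and pot_b below 0.06 m and x of pot_b in the frame of reader_window between -0.16 and -0.055 m and y of pot_b in the frame of reader_window between -0.035 and 0.035 m and z of pot_b in the frame of reader_window between -0.0925 and -0.0225 m and angle between pot_b's own z axis and vertical below 0.2 rad and linear speed of each of pot_b, pot_a below 0.02 m/s and contact force between the fingers and pot_b above 1 N and contact force between pot_b and reader below 0.1 N and x of pot_a in the frame of tray between -0.105 and 0.105 m and y of pot_a in the frame of tray between -0.15 and 0.15 m and z of pot_a in the frame of tray below 0.01 m and angle between pot_a's own z axis and vertical below 0.12 rad and contact force between the fingers and pot_a below 0.1 N))); the arm keeps its last pose, push and grip.
It fails at once if a pot is dropped: let go more than 25 mm above the tray's floor ((z of pot_a in the frame of tray above 0.029 m and contact force between the fingers and pot_a below 0.02 N) or (z of pot_b in the frame of tray above 0.029 m and contact force between the fingers and pot_b below 0.02 N)).
It fails at once if a pot is knocked over (angle between any of pot_a, pot_b's own z axis and vertical above 0.7 rad).
It fails at once if the label reader is touched (contact force between any of pot_a, pot_b, the arm, the fingers and reader above 1 N).
It fails at once if another thing is moved more than 25 mm or knocked over (distance of any of magnifier, tally_counter, steel_bowl, spray_bottle, label_roll, refractometer, lid_stack from where it was at the start of the episode above 0.025 m or angle between any of magnifier, tally_counter, steel_bowl, spray_bottle, label_roll, refractometer, lid_stack's own z axis and vertical above 0.5 rad).
It also fails if it takes over 61 s, if anything falls off the work surface, if the arm or the gripper's body presses on something with over 40 N, if the wrist force passes 120 N, or if a joint passes its speed limit or range.

ROBOT

A 6-joint arm with a two-finger parallel gripper is mounted at the origin on the work surface. World frame = base frame: x ahead of the robot, y to its left, z up, the work surface at z = 0. Lengths are in m, angles in degrees, forces in N, time in s.
With the tool pointing down it reaches from about 0.375 to 0.9 m from the base axis. Payload 3.1 kg.
Tool frame: the origin (TCP) lies at the very end of the fingers, on their centre line; the grasp point (between the pads) lies bot.hold_point_z behind it (bot.hold_point_z is the distance from the TCP to the grasp point, in m); z points along the fingers, y is the line along which they close (so a half turn about z gives the same grasp; the last joint's range is limited). The gripper opens to 87 mm and grips with 3 to 60 N. Pads are 19 mm wide; open, the fingers measure 117 mm over their backs; the gripper's body (75 mm by 190 mm) begins 51 mm behind the grasp point.
Start: joints at [62.195, 30.224, 82.088, -0, 67.689, -10.227], TCP at [0.189, 0.596, 0.223] pointing down, gripper open.
Joint ranges: [-176.69, 176.69], [-43.24, 126.21], [12.49, 139.97], [-82, 262], [0, 151.66], [-163.58, 163.58]. Speed limits (degrees/s): [159.86, 159.86, 180, 180, 180, 180].

INTERFACE

Orientations are given as a 3x3 rotation matrix whose columns are the frame's x, y, z axes.
In Python, from rig import bot gives the robot as it stands.
- The arm moves only by the tool apply_moves, never from a script. Its argument "plan" is one flat list of numbers, 4 for each row, row after row: the shift along the world's x, y, z normalised to -1 to 1, where 1 is 0.05 m, then the turn about the world's z normalised to -1 to 1, where 1 is 10 degrees. A call has 1 to 12 rows; each row shifts and turns the commanded pose from where the row before left it; what a row does not reach is not made up. A row lasts 1/8 s, in which the tool goes at most 62.5 mm and 10.7 degrees, less where a joint would pass 70% of its speed; a pose out of reach is approached as far as the arm can. A call with a number of a shift or a turn outside -1 to 1 is refused whole. A call with a gripper value outside its range is refused whole. "grip" is the closure, from -1 (fully open) to 1 (shut), so that 0 is half open, set as the call begins (left out, the last holds). The fingers move at their own pace and stop on an object; the grip force is fixed at half the most. Time passes only in rows, so rows that do not move let the fingers close. It gives the time, the measured TCP pose, the force, the opening and the grip force at its end, in the units of the state.
- bot.read_state(): the state, without advancing time (a new reading comes with each control period).
- bot.capture(name): name is "scene" or "top" or "wrist"; returns (picture, depth): 384x512x3 uint8, red, green, blue; 384x512 float32, m along the optical axis (not along the pixel's ray), 0 where there is no reading.
- bot.camera_info(name): a dict with "vertical_fov" (degrees; the focal length in pixels is half the picture's height over the tangent of half this angle, whatever the lens; pixels are square), "cx", "cy" (the principal point, pixels), "rvec" (rotation vector, rad) and "tvec" (3), from world to camera coordinates, as OpenCV has them; the wrist camera has in their place "mount" (4x4, takes a point from camera to tool coordinates, whose origin is the TCP and whose axes are the flange's). Camera axes: x right, y down, z forward; pixel columns grow to the right and rows downward; lengths in m; the calibration is good to about 2 mm. The wrist camera is an equidistant fisheye: a pixel r from the principal point sees the ray r / f radians off the axis. A picture is of the moment at which its call begins: read the wrist's pose just before it. camera_info takes no time and is no camera call.
- bot.hand_in(): hands the job in; it is judged then, once.
Trained networks look in the newest picture that a camera, given by its name, has taken for a name from the list of things; names that differ only in an ending like _2 or _b are one class to them, and where a whole thing is asked for, a point or a joint stands for the part that bears it (a point fixed in the world has none). Each returns a list of dicts, best first, with "p" (0 to 1); they miss things now and then, are a little off and sometimes report something else, mostly with a low value. They report only what shows in the picture. A call takes as long as a camera call.
- bot.outline_of(camera, target): "mask" (384x512 bool, what is visible of it) and "xy" ([column, row] as shares, 0 to 1, of the picture: columns of its width, rows of its height, amid what is visible of it).
- bot.pinpoint(camera, target): "xy" ([column, row] as shares, 0 to 1, of the picture: columns of its width, rows of its height: a listed point, or the origin of a listed thing).
The state is a dict: "time_s": time; "joint_positions": joint angles; "qvel": joint speeds; "tau": joint torques, N m; "position": TCP position; "tcp_rot": TCP orientation; "force": force on the tool from outside, world axes, zero at the start; "moment": the same for the moment, N m; "opening": opening from 0.0 (shut) to 1.0 (fully open); "grasp_force": force on a finger pad.
Only numpy, scipy, OpenCV 4.12 (cv2) and the standard library are available. Lean on these libraries where they do the work, as an engineer would, in place of code of your own. Each camera call takes 0.05 s, during which the arm holds its last target. There are 200 camera calls.

## Working session

There is one attempt and no reset: what is moved stays moved. The work goes in short steps, Python scripts to look and compute and a tool call to move; the robot and the scene stay as the last step left them, time stands still between calls to the robot, and variables do not carry over. Pictures are saved under pics/ and viewed, at most 10 in all, crops included, and the job is handed in when it is done.

Besides the shell and the picture viewer there is one more tool, called after "Call:" as name(argument=value, ...) on one line, values as JSON. apply_moves: Moves the arm, as the interface text tells. Its arguments: {"type":"object","properties":{"plan":{"type":"array","items":{"type":"number"}},"grip":{"type":"number"}},"required":["plan"]}

```bash
mkdir -p pics; cat > h.py <<'E'
import numpy as np,cv2
from rig import bot
def world(cam,d,mask=None):
    i=bot.camera_info(cam);f=192/np.tan(np.radians(i['vertical_fov'])/2)
    v,u=np.nonzero((d>0)&(mask if mask is not None else True))
    z=d[v,u];c=np.stack([(u-i['cx'])/f*z,(v-i['cy'])/f*z,z],1)
    R,_=cv2.Rodrigues(np.array(i['rvec'],float))
    return (c-np.array(i['tvec']).ravel())@R
E
python3 - <<'E'
from h import *
s=bot.read_state();print({k:np.round(s[k],3).tolist() for k in('position','tcp_rot','force','opening','time_s')},bot.hold_point_z)
P=[]
for c in('scene','top'):
    im,d=bot.capture(c);P.append(im)
    for t in('pot_a','tray','reader','reader_window','magnifier','tally_counter','steel_bowl','spray_bottle','label_roll','refractometer','lid_stack'):
        if t=='reader_window': continue
        for o in bot.outline_of(c,t)[:2]:
            if o['p']<.3: continue
            w=world(c,d,o['mask'])
            if len(w)<5: continue
            top=w[w[:,2]>np.percentile(w[:,2],95)-.01]
            print(c,t,round(o['p'],2),'lo',np.percentile(w,3,axis=0).round(3),'hi',np.percentile(w,97,axis=0).round(3),'topc',((top.min(0)+top.max(0))/2).round(3))
    print(c,'win',[(round(o['p'],2),np.round(o['xy'],3)) for o in bot.pinpoint(c,'reader_window')])
    for o in bot.pinpoint(c,'reader_window')[:1]:
        u,v=int(o['xy'][0]*512),int(o['xy'][1]*384);m=np.zeros((384,512),bool);m[v-3:v+4,u-3:u+4]=1
        print(np.median(world(c,d,m),axis=0))
cv2.imwrite('pics/a.png',cv2.resize(np.vstack(P)[...,::-1],(400,600)))
cv2.imwrite('pics/s.png',P[0][...,::-1]);cv2.imwrite('pics/t.png',P[1][...,::-1])
E
```

```text
{'position': [0.188, 0.595, 0.222], 'tcp_rot': [[-0.953, 0.302, -0.001], [0.302, 0.953, -0.002], [0.0, -0.002, -1.0]], 'force': [-0.16, 0.495, 0.599], 'opening': 0.996, 'time_s': 0.0} 0.0187
scene pot_a 0.97 lo [ 0.499 -0.063  0.012] hi [ 0.55 -0.01  0.12] topc [ 0.522 -0.034  0.116]
scene pot_a 0.95 lo [ 0.49  -0.248  0.011] hi [ 0.542 -0.196  0.12 ] topc [ 0.513 -0.217  0.116]
scene tray 0.65 lo [ 0.405 -0.306  0.001] hi [0.664 0.03  0.023] topc [ 0.537 -0.136  0.056]
scene reader 0.67 lo [0.599 0.19  0.008] hi [0.684 0.268 0.165] topc [0.637 0.231 0.161]
scene magnifier 0.53 lo [ 0.608 -0.128  0.006] hi [ 0.647 -0.032  0.014] topc [ 0.628 -0.081  0.01 ]
scene magnifier 0.33 lo [ 0.58  -0.229  0.005] hi [ 0.623 -0.188  0.026] topc [ 0.6   -0.206  0.022]
scene tally_counter 0.7 lo [ 0.584 -0.229  0.014] hi [ 0.622 -0.189  0.026] topc [ 0.602 -0.206  0.022]
scene steel_bowl 0.63 lo [0.36  0.462 0.004] hi [0.485 0.599 0.055] topc [0.426 0.531 0.052]
scene spray_bottle 0.82 lo [ 0.496  0.447 -0.002] hi [0.627 0.738 0.208] topc [0.574 0.479 0.204]
scene label_roll 0.58 lo [0.64  0.369 0
[... 1178 characters left out ...]
621 0.495 0.21 ] topc [0.575 0.482 0.206]
top spray_bottle 0.66 lo [ 0.494 -0.056  0.035] hi [ 0.545 -0.004  0.124] topc [ 0.522 -0.032  0.12 ]
top label_roll 0.74 lo [0.648 0.372 0.002] hi [0.717 0.438 0.055] topc [0.685 0.406 0.052]
top label_roll 0.55 lo [ 0.345 -0.506 -0.001] hi [ 0.484 -0.447  0.033] topc [ 0.414 -0.474  0.028]
top refractometer 0.77 lo [ 0.348 -0.5    0.014] hi [ 0.484 -0.446  0.033] topc [ 0.416 -0.472  0.028]
top lid_stack 0.86 lo [0.324 0.289 0.017] hi [0.373 0.343 0.063] topc [0.349 0.318 0.06 ]
top lid_stack 0.33 lo [ 0.581 -0.229  0.002] hi [ 0.625 -0.183  0.028] topc [ 0.603 -0.205  0.024]
top win [(0.8, array([0.382, 0.398]))]
[0.61224541 0.22830494 0.14268185]
```

View pics/s.png

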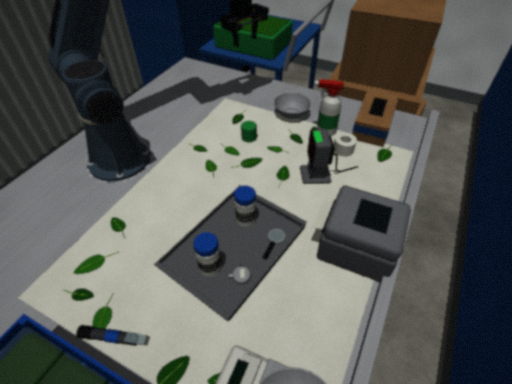

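View pics/t.png

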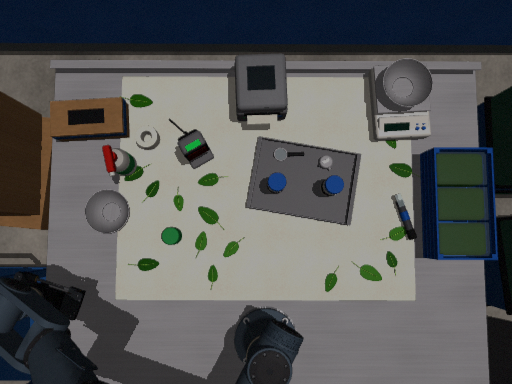

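The scene image shows the pots at about (245,200) and (207,250), and the reader at about (318,155). In the top view they are at (277,182), (334,185) and (196,147), with the reader and tray both yawed. Next I need the reader's yaw.

```bash
python3 - <<'E'
from h import *
W=[];C=[]
for c in('scene','top'):
    im,d=bot.capture(c);w=world(c,d);W.append(w);C.append(im[d>0])
    a=(abs(w[:,0]-.635)<.09)&(abs(w[:,1]-.235)<.085)
    for lo,hi,n in((.15,.172,'top'),(.05,.172,'head'),(.009,.02,'foot'),(.006,.172,'all')):
        p=w[a&(w[:,2]>lo)&(w[:,2]<hi)]
        if len(p)>4:
            r=cv2.minAreaRect((p[:,:2]*1000).astype(np.float32));print(c,n,len(p),np.round(r[0]),np.round(r[1]),round(r[2],1),'mean',p.mean(0).round(3))
            print('   ',cv2.boxPoints(r).round().tolist())
    q=im[d>0].astype(int);red=a&(w[:,2]>.04)&(q[:,0]>1.35*q[:,1])&(q[:,0]>1.35*q[:,2])
    p=w[red];print(c,'red',len(p),p.mean(0).round(3) if len(p) else'',p.min(0).round(3) if len(p) else '',p.max(0).round(3) if len(p) else'')
    if len(p)>8: print(np.linalg.svd(p-np.median(p,0),full_matrices=False)[2].round(2))
    m=bot.outline_of(c,'tray')[0]['mask'];p=world(c,d,m);p=p[(p[:,2]<.028)&(p[:,2]>0)];r=cv2.minAreaRect((p[:,:2]*1000).astype(np.float32));print('tray',r)
S=cv2.imread('pics/s.png')[110:200,270:380];T=cv2.imread('pics/t.png')[105:195,150:260]
cv2.imwrite('pics/r.png',cv2.resize(np.hstack([S,T]),None,fx=3.5,fy=3.5,interpolation=cv2.INTER_CUBIC))
E
```

```text
scene top 340 [638. 234.] [55. 82.] 29.7 mean [0.639 0.227 0.161]
    [[594.0, 256.0], [634.0, 186.0], [682.0, 212.0], [641.0, 283.0]]
scene head 907 [653. 244.] [95. 84.] 29.5 mean [0.646 0.218 0.132]
    [[591.0, 257.0], [632.0, 184.0], [715.0, 231.0], [674.0, 304.0]]
scene foot 369 [665. 250.] [156.  83.] 30.0 mean [0.637 0.224 0.014]
    [[577.0, 247.0], [618.0, 175.0], [753.0, 253.0], [712.0, 325.0]]
scene all 1397 [665. 250.] [156.  85.] 29.4 mean [0.645 0.221 0.091]
    [[576.0, 249.0], [618.0, 175.0], [753.0, 251.0], [712.0, 325.0]]
scene red 76 [0.623 0.206 0.131] [0.607 0.188 0.082] [0.68  0.232 0.161]
[[ 0.18 -0.28 -0.94]
 [ 0.56 -0.76  0.34]
 [ 0.81  0.59 -0.02]]
tray ((529.496337890625, -127.80842590332031), (363.61297607421875, 268.07366943359375), 80.55858612060547)
top top 448 [641. 239.] [60. 82.] 31.6 mean [0.638 0.237 0.161]
    [[593.0, 258.0], [636.0, 188.0], [688.0, 220.0], [645.0, 289.0]]
top head 642 [652. 245.] [92. 82.] 29.6 mean [0.636 0.236 0.149]
    [[592.0, 258.0], [632.0, 187.0], [712.0, 232.0], [672.0, 303.0]]
top foot 194 [628. 248.] [195. 111.] 60.4 mean [0.616 0.224 0.013]
    [[531.0, 191.0], [628.0, 136.0], [725.0, 306.0], [628.0, 361.0]]
top all 933 [633. 233.] [167. 176.] 87.2 mean [0.631 0.232 0.106]
    [[541.0, 154.0], [717.0, 145.0], [725.0, 312.0], [549.0, 321.0]]
top red 120 [0.614 0.224 0.118] [0.598 0.193 0.075] [0.633 0.255 0.152]
[[ 0.02 -0.04 -1.  ]
 [ 0.5  -0.87  0.04]
 [-0.87 -0.5   0.01]]
tray ((540.2056884765625, -131.20187377929688), (369.3849182128906, 256.75848388671875), 80.10769653320312)
```

View pics/r.png

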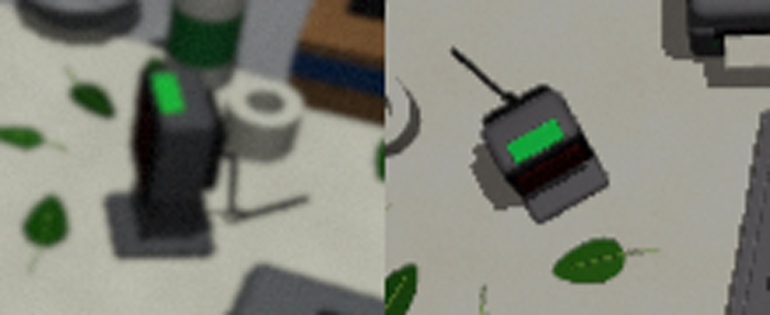

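The window centre is at about (0.613, 0.222), facing (-0.87, -0.5), so the pot's target is about (0.518, 0.167). The pots are at (0.522, -0.033) and (0.5135, -0.2165). The present tool yaw works for everything, so I'm moving to the nearer pot first.

Call:
apply_moves(plan=[0.5, -0.9, 0, 0, 0.5, -0.9, 0, 0, 0.5, -0.9, 0, 0, 0.5, -0.9, 0, 0, 0.5, -0.9, 0, 0, 0.5, -0.9, 0, 0, 0.5, -0.9, 0, 0, 0.5, -0.9, 0, 0, 0.5, -0.9, 0, 0, 0.5, -0.9, 0, 0, 0.5, -0.9, 0, 0, 0.5, -0.9, 0, 0], grip=-1)

```text
time_s: 3.0
position: [0.4896, 0.0542, 0.2228]
tcp_rot: [[-0.953, 0.302, 0.001], [0.302, 0.953, 0.0], [-0.001, 0.0, -1.0]]
force: [0.7, 0.3, 0.1]
opening: 1.0
grasp_force: 0.0
```

Call:
apply_moves(plan=[0.33, -0.87, 0, 0, 0.33, -0.87, 0, 0, 0, 0, 0, 0, 0, 0, -0.6, 0, 0, 0, -0.6, 0, 0, 0, 0, 0, 0, 0, 0, 0])

```text
time_s: 3.88
position: [0.5221, -0.0307, 0.1634]
tcp_rot: [[-0.954, 0.301, 0.001], [0.301, 0.954, -0.0], [-0.001, 0.0, -1.0]]
force: [0.4, -1.1, 0.0]
opening: 0.998
grasp_force: 0.0
```

```bash
python3 - <<'E'
from h import *
s=bot.read_state();print(s['position'],s['force'])
for c in ('scene','top'):
    im,d=bot.capture(c)
    cv2.imwrite('pics/c_%s.png'%c,im[...,::-1])
im,d=bot.capture('wrist');w=cv2.imread('pics/c_scene.png')
cv2.imwrite('pics/c.png',cv2.resize(np.hstack([w[140:300,140:340],cv2.resize(im[...,::-1],(213,160))]),None,fx=1.9,fy=1.9))
E
```

```text
[ 0.52209761 -0.03069893  0.16336638] [ 0.39928952 -1.06593383  0.00765804]
```

View pics/c.png

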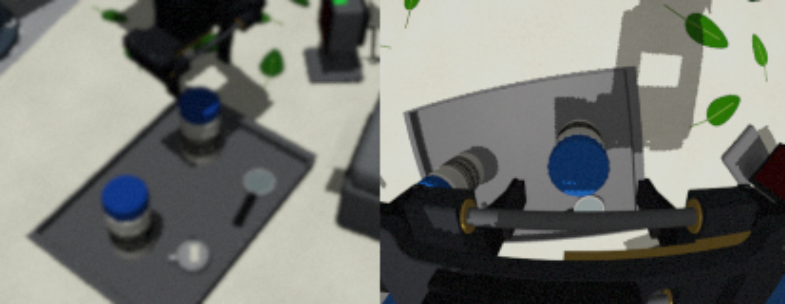

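The wrist view shows the lid centred between the fingers at crop (580,165). I'll check the offset along the tool's x with numbers.

```bash
python3 - <<'E'
from h import *
s=bot.read_state();im,d=bot.capture('wrist');i=bot.camera_info('wrist');f=192/np.tan(np.radians(i['vertical_fov'])/2)
q=im.astype(int);m=(q[...,2]>90)&(q[...,2]>1.8*q[...,0]);n,l,st,ce=cv2.connectedComponentsWithStats(m.astype(np.uint8))
M=np.array(i['mount']);R=np.array(s['tcp_rot']);p=np.array(s['position'])
for k in range(1,n):
    if st[k,4]<150: continue
    v,u=np.nonzero((l==k)&(d>0));x=u-i['cx'];y=v-i['cy'];r=np.hypot(x,y)+1e-9;th=r/f;z=d[v,u]
    c=np.stack([np.tan(th)*x/r*z,np.tan(th)*y/r*z,z,z*0+1],1)
    w=(c@M.T)[:,:3]@R.T+p;t=w[w[:,2]>np.percentile(w[:,2],90)-.006]
    print(st[k],ce[k],((t.min(0)+t.max(0))/2).round(4),(t.max(0)-t.min(0)).round(3))
i=bot.camera_info('scene');f=192/np.tan(np.radians(i['vertical_fov'])/2)
print(cv2.projectPoints(np.array([p,[.522,-.032,.119]]),np.array(i['rvec']),np.array(i['tvec']),np.array([[f,0,i['cx']],[0,f,i['cy']],[0,0,1]]),None)[0].round(1).tolist())
E
```

```text
[ 214  178   75   70 3130] [251.22587859 213.15047923] [ 0.5222 -0.0337  0.1187] [0.057 0.055 0.005]
[[[244.7, 180.4]], [[244.8, 192.1]]]
```

Aligned: the lid centre is at (0.522, -0.0337). Descend, grip and lift about 5 cm.

Call:
apply_moves(plan=[0, -0.05, -0.5, 0, 0, 0, -0.5, 0, 0, 0, -0.5, 0, 0, 0, -0.46, 0, 0, 0, 0, 0, 0, 0, 0, 0])

```text
time_s: 4.82
position: [0.5225, -0.0339, 0.0655]
tcp_rot: [[-0.953, 0.302, 0.002], [0.302, 0.953, -0.0], [-0.002, 0.0, -1.0]]
force: [0.3, -0.3, 0.6]
opening: 1.0
grasp_force: 0.0
```

Call:
apply_moves(plan=[0, 0, 0, 0, 0, 0, 0, 0, 0, 0, 0, 0, 0, 0, 0, 0, 0, 0, 0, 0, 0, 0, 0, 0, 0, 0, 0, 0, 0, 0, 0, 0], grip=1)

```text
time_s: 5.82
position: [0.5219, -0.0337, 0.0648]
tcp_rot: [[-0.953, 0.302, 0.001], [0.302, 0.953, -0.0], [-0.001, 0.0, -1.0]]
force: [-0.7, 1.2, 4.4]
opening: 0.69
grasp_force: 30.0
```

Call:
apply_moves(plan=[0, 0, 0.2, 0, 0, 0, 0.3, 0, 0, 0, 0.4, 0, 0, 0, 0.2, 0, 0, 0, 0, 0, 0, 0, 0, 0, 0, 0, 0, 0, 0, 0, 0, 0, 0, 0, 0, 0, 0, 0, 0, 0])

```text
time_s: 7.08
position: [0.5217, -0.0337, 0.1194]
tcp_rot: [[-0.953, 0.302, -0.0], [0.302, 0.953, 0.0], [0.0, 0.0, -1.0]]
force: [-0.4, 0.3, -1.0]
opening: 0.688
grasp_force: 30.0
```

```bash
python3 - <<'E'
from h import *
F=[];T=[]
for k in range(6):
    bot.capture('wrist');s=bot.read_state();F.append(s['force']);T.append(s['tau'])
print(np.mean(F,0),np.std(F,0),np.mean(T,0).round(2),s['position'],s['grasp_force'])
E
```

```text
[ 0.01568964 -0.1361811  -0.98745188] [0.49131913 0.52764347 0.31064428] [-0.000e+00 -3.897e+01 -1.160e+01 -3.000e-02  8.000e-02 -0.000e+00] [ 0.52171621 -0.03369494  0.11955317] 29.999047605706437
```

The first pot pulls about 1 N (about 0.1 kg), so it must be the lighter one. Setting it back.

Call:
apply_moves(plan=[0, 0, -0.4, 0, 0, 0, -0.3, 0, 0, 0, -0.2, 0, 0, 0, -0.1, 0, 0, 0, -0.08, 0, 0, 0, 0, 0, 0, 0, 0, 0, 0, 0, 0, 0])

```text
time_s: 8.38
position: [0.522, -0.0338, 0.0659]
tcp_rot: [[-0.953, 0.302, 0.001], [0.302, 0.953, -0.0], [-0.001, 0.0, -1.0]]
force: [-0.0, -0.0, -1.0]
opening: 0.686
grasp_force: 30.0
```

Call:
apply_moves(plan=[0, 0, -0.02, 0, 0, 0, -0.01, 0, 0, 0, 0, 0])

```text
time_s: 8.75
position: [0.522, -0.0337, 0.0648]
tcp_rot: [[-0.953, 0.302, 0.001], [0.302, 0.953, -0.0], [-0.001, -0.0, -1.0]]
force: [-0.9, 0.6, 4.1]
opening: 0.69
grasp_force: 30.0
```

Call:
apply_moves(plan=[0, 0, 0, 0, 0, 0, 0, 0, 0, 0, 0, 0, 0, 0, 0, 0, 0, 0, 0, 0, 0, 0, 0, 0], grip=-1)

```text
time_s: 9.5
position: [0.5217, -0.0337, 0.064]
tcp_rot: [[-0.953, 0.302, -0.0], [0.302, 0.953, -0.0], [0.0, -0.0, -1.0]]
force: [-0.3, 0.3, 0.3]
opening: 0.997
grasp_force: 0.0
```

Call:
apply_moves(plan=[0, 0, 0.3, 0, 0, 0, 0.6, 0, 0, 0, 0.7, 0, 0, 0, 0.6, 0, -0.02, -0.6, 0, 0, -0.05, -0.9, 0, 0, -0.05, -0.9, 0, 0, -0.03, -0.9, 0, 0, -0.02, -0.36, 0, 0, 0, 0, 0, 0, 0, 0, 0, 0])

```text
time_s: 10.88
position: [0.5128, -0.2151, 0.1741]
tcp_rot: [[-0.954, 0.301, -0.001], [0.301, 0.954, 0.001], [0.001, 0.001, -1.0]]
force: [0.2, 0.4, -0.5]
opening: 1.003
grasp_force: 0.0
```

```bash
python3 - <<'E'
from h import *
s=bot.read_state();print(s['position'],s['force']);im,d=bot.capture('wrist');i=bot.camera_info('wrist');f=192/np.tan(np.radians(i['vertical_fov'])/2)
q=im.astype(int);m=(q[...,2]>90)&(q[...,2]>1.8*q[...,0]);n,l,st,ce=cv2.connectedComponentsWithStats(m.astype(np.uint8))
M=np.array(i['mount']);R=np.array(s['tcp_rot']);p=np.array(s['position'])
for k in range(1,n):
    if st[k,4]<150: continue
    v,u=np.nonzero((l==k)&(d>0));x=u-i['cx'];y=v-i['cy'];r=np.hypot(x,y)+1e-9;th=r/f;z=d[v,u]
    c=np.stack([np.tan(th)*x/r*z,np.tan(th)*y/r*z,z,z*0+1],1)
    w=(c@M.T)[:,:3]@R.T+p;t=w[w[:,2]>np.percentile(w[:,2],90)-.006]
    print(st[k],ce[k],((t.min(0)+t.max(0))/2).round(4),(t.max(0)-t.min(0)).round(3))
im,d=bot.capture('top')
for o in bot.outline_of('top','pot_a')[:2]:
    w=world('top',d,o['mask']);w=w[(w[:,2]>.1)];t=w[w[:,2]<.13];print(o['p'],((t.min(0)+t.max(0))/2).round(3),len(t))
cv2.imwrite('pics/d.png',bot.capture('scene')[0][...,::-1])
E
```

```text
[ 0.51280433 -0.21509595  0.17411085] [ 0.17087827  0.37243319 -0.50351017]
[ 427  123   50   67 2296] [452.99956446 157.84930314] [ 0.5203 -0.0353  0.1177] [0.059 0.057 0.007]
[ 33 158  22  27 324] [ 43.16358025 170.07407407] [ 0.4172 -0.473   0.026 ] [0.033 0.026 0.007]
[ 216  177   70   68 2923] [250.56209374 210.60827917] [ 0.5137 -0.2191  0.119 ] [0.058 0.056 0.005]
0.68 [ 0.524 -0.033  0.114] 276
```

View pics/d.png

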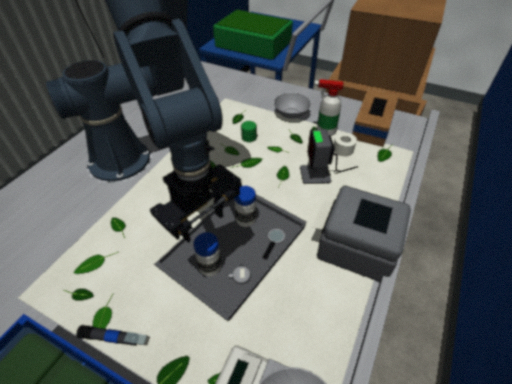

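The first pot stands upright again at (245,200), and the gripper is over the second at (207,248). Descend and grip.

Call:
apply_moves(plan=[0.02, -0.05, -0.5, 0, 0, 0, -0.5, 0, 0, 0, -0.5, 0, 0, 0, -0.5, 0, 0, 0, -0.17, 0, 0, 0, 0, 0, 0, 0, 0, 0])

```text
time_s: 11.95
position: [0.5149, -0.2194, 0.0664]
tcp_rot: [[-0.953, 0.302, 0.001], [0.302, 0.953, -0.001], [-0.002, -0.001, -1.0]]
force: [0.4, 0.2, -0.3]
opening: 1.002
grasp_force: 0.0
```

Call:
apply_moves(plan=[0, 0, 0, 0, 0, 0, 0, 0, 0, 0, 0, 0, 0, 0, 0, 0, 0, 0, 0, 0, 0, 0, 0, 0, 0, 0, 0, 0, 0, 0, 0, 0], grip=1)

```text
time_s: 12.95
position: [0.5143, -0.2191, 0.0657]
tcp_rot: [[-0.953, 0.302, 0.0], [0.302, 0.953, 0.0], [-0.0, 0.0, -1.0]]
force: [0.0, 1.6, 3.5]
opening: 0.69
grasp_force: 30.0
```

Call:
apply_moves(plan=[0, 0, 0.2, 0, 0, 0, 0.3, 0, 0, 0, 0.4, 0, 0, 0, 0.2, 0, 0, 0, 0, 0, 0, 0, 0, 0, 0, 0, 0, 0, 0, 0, 0, 0, 0, 0, 0, 0, 0, 0, 0, 0])

```text
time_s: 14.2
position: [0.5142, -0.2192, 0.1204]
tcp_rot: [[-0.953, 0.302, -0.0], [0.302, 0.953, 0.0], [0.0, 0.0, -1.0]]
force: [-0.5, -0.3, -3.5]
opening: 0.687
grasp_force: 30.0
```

```bash
python3 - <<'E'
from h import *
F=[]
for k in range(6):
    bot.capture('wrist');s=bot.read_state();F.append(s['force'])
print(np.mean(F,0),np.std(F,0),s['position'],s['grasp_force'],s['opening'])
E
```

```text
[-0.07025966  0.11210717 -3.5498288 ] [0.3720767  0.6650902  0.34854546] [ 0.51423098 -0.21920373  0.12058129] 29.99299110005115 0.6878387719504326
```

The second pot pulls about 3.5 N, so it is the heavier and is already lifted after the lighter one. Raise it above the other pot, carry it across and lower it in front of the window.

Call:
apply_moves(plan=[0, 0, 0.3, 0, 0, 0, 0.6, 0, 0, 0, 0.6, 0, 0, 0, 0.5, 0, 0, 0, 0.1, 0, 0, 0, 0, 0])

```text
time_s: 15.25
position: [0.514, -0.219, 0.2258]
tcp_rot: [[-0.953, 0.302, 0.0], [0.302, 0.953, -0.0], [-0.0, -0.0, -1.0]]
force: [-0.2, 0.4, -3.6]
opening: 0.688
grasp_force: 30.0
```

Call:
apply_moves(plan=[0, 0.3, 0, 0, 0, 0.6, 0, 0, 0.01, 0.8, 0, 0, 0.01, 0.9, 0, 0, 0.01, 0.9, 0, 0, 0.01, 0.9, 0, 0, 0.01, 0.9, 0, 0, 0.01, 0.9, 0, 0, 0.01, 0.7, 0, 0, 0, 0.5, 0, 0, 0, 0.3, 0, 0, 0, 0, 0, 0])

```text
time_s: 16.75
position: [0.5169, 0.1667, 0.2249]
tcp_rot: [[-0.954, 0.3, -0.002], [0.3, 0.954, -0.0], [0.001, -0.001, -1.0]]
force: [0.4, -1.1, -3.7]
opening: 0.684
grasp_force: 30.0
```

Lower by 0.106 m.

Call:
apply_moves(plan=[0, 0, -0.3, 0, 0, 0, -0.5, 0, 0, 0, -0.5, 0, 0, 0, -0.4, 0, 0, 0, -0.3, 0, 0, 0, -0.12, 0, 0, 0, 0, 0, 0, 0, 0, 0, 0, 0, 0, 0, 0, 0, 0, 0])

```text
time_s: 18.0
position: [0.518, 0.1659, 0.12]
tcp_rot: [[-0.953, 0.302, 0.001], [0.302, 0.953, 0.0], [-0.001, 0.0, -1.0]]
force: [-0.7, 0.2, -3.1]
opening: 0.687
grasp_force: 30.0
```

```bash
python3 - <<'E'
from h import *
im,d=bot.capture('scene');cv2.imwrite('pics/e.png',im[...,::-1])
for o in bot.outline_of('scene','pot_a')[:3]:
    w=world('scene',d,o['mask']);print(round(o['p'],2),np.percentile(w,3,axis=0).round(3),np.percentile(w,97,axis=0).round(3))
s=bot.read_state();print(s['position'],s['force'],s['grasp_force'],abs(np.array(s['qvel'])).max())
w=np.array([.613,.222]);a=np.radians(30);v=np.array(s['position'])[:2]-w;print(v@[np.cos(a),np.sin(a)],v@[-np.sin(a),np.cos(a)])
E
```

```text
0.62 [ 0.498 -0.063  0.01 ] [ 0.55  -0.009  0.12 ]
0.59 [0.499 0.135 0.065] [0.545 0.175 0.174]
[0.51785692 0.16588499 0.1198531 ] [-0.10374828 -0.93745392 -3.95447085] 29.9930110743888 0.12406530642543243
-0.11045382590532699 -0.0010254829666670184
```

View pics/e.png

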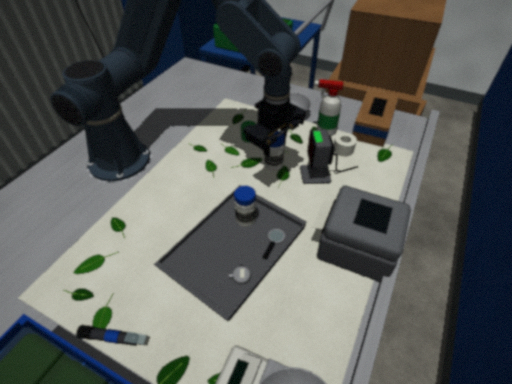

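The heavier pot is held upright at (275,150), facing the reader at (318,155). It is 8 cm from the glass, with its middle at about 0.116 m. The lighter pot stands in the tray at (245,200).

```bash
python3 -c "
from rig import bot
print(bot.hand_in())"
```

```text
the job is handed in; nothing more can be done
None
```

The heavier pot (about 3.5 N against about 1 N) is held upright about 8 cm in front of the reader window, the lighter one is back standing in the tray, and the job is handed in; no verdict was returned.

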